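# Free the fence of a stencil board

## Robot

A 6-joint arm with a two-finger parallel gripper is mounted at the origin on a cart in front of the work surface, level with it; the furniture and walls round the work are solid. World frame = base frame: x ahead of the robot, y to its left, z up, the work surface at z = 0. Lengths are in mm, angles in rad, forces in N, time in s.
With the tool pointing down it reaches from about 400 to 925 mm from the base axis. Payload 12.5 kg.
Tool frame: the origin (TCP) lies on the mounting face of the last link; the fingertips stand 190 mm ahead of it and the grasp point (between the pads) lies 171 mm ahead of it (env.tcp_to_tips is the distance from the TCP to the fingertips, in mm); x points along the fingers, y is the direction in which the jaws open and shut, and the axes are right-handed (so a half turn about x gives the same grasp; the last joint's range is limited). The gripper opens to 95 mm and grips with 3 to 60 N. Pads are 20 mm wide; open, the fingers measure 119 mm over their backs; the gripper's body (75 mm by 180 mm) begins 59 mm behind the grasp point.
Start: joints at [1.222, 0.491, 1.559, -0, 1.092, -0.106], TCP at [150.239, 606.674, 404.761] pointing down, gripper open.
Joint ranges: [-3.1, 3.1], [-0.84, 2.19], [0.05, 2.79], [-1.13, 4.28], [0.06, 2.93], [-2.69, 2.69]. Speed limits (rad/s): [2.22, 2.22, 2.79, 3.14, 3.14, 3.14].

## Interface

Orientations are given as [roll, pitch, yaw] about the fixed x, y, z axes, in that order (R = Rz(yaw) Ry(pitch) Rx(roll)).
In Python, from cell import monitor, cams, job, env gives the robot as it stands. The module is installed in compiled form; this text tells all that it offers.
- The arm moves only by the tool apply_moves, never from a script. Its argument "series" is a list of rows, each a list of 3 entries, a list of its own where there are three numbers: the closure, from -1 (fully open) to 1 (shut), so that 0 is half open, then the shift along the tool's x, y, z in cm, then the turn about the tool's x in rad. A call has 1 to 20 rows; each row is the pose to reach, as a shift and turn from the pose commanded when the call began, along the tool's axes at that moment; what a row does not reach only later rows make up. A row lasts 1/8 s, in which the tool goes at most 62.5 mm and 10.7 degrees, less where a joint would pass 70% of its speed; a pose out of reach is approached as far as the arm can. A call with a gripper value outside its range is refused whole. The fingers move at their own pace and stop on an object; the grip force is fixed at half the most. Time passes only in rows, so rows that repeat a pose let the fingers close. It gives the time, the measured TCP pose, the force and the opening at its end, in the units of the state.
- monitor.state(): the state, without advancing time (a new reading comes with each control period).
- cams.read_camera(name): name is "scene" or "top" or "wrist"; returns a dict with "image" (384x512x3 uint8, red, green, blue), "fx", "fy", "cx", "cy" (pixels), "k1" (the pictures are not rectified: a ray, as slopes to the right and down, at radius r is drawn at 1 + k1 r^2 times it, then the intrinsics apply), "position" and "orientation" of the camera in the world. Camera axes: x right, y down, z forward; pixel columns grow to the right and rows downward; lengths in mm; the calibration is good to about 2 mm. A picture is of the moment at which its call begins. There is no depth.
- job.job_done(): hands the job in, once; it reports no verdict.
The state is a dict: "t": time; "joints": joint angles; "qvel": joint speeds; "tau": joint torques, N m; "eef_pos": TCP position; "tcp_rot": TCP orientation; "ft_force": force on the tool from outside, world axes, zero at the start; "moment": the same for the moment, N m; "opening": opening from 0.0 (shut) to 1.0 (fully open).
Only numpy, scipy, OpenCV 4.12 (cv2) and the standard library are available. Lean on these libraries where they do the work, as an engineer would, in place of code of your own. Each camera call takes 0.05 s, during which the arm holds its last target. There are 200 camera calls.

## Task

Free the fence of the stencil board: roll a fingertip round the ribbed rim of the black locking collar, anticlockwise, until its white mark has come round to the red pointer for the second time. Then push the aluminium fence away from the collar, fully home against its two rubber buffers, and let go of everything with the mark still at the pointer. Only touch and push: do not take the collar or the fence between the fingers, and leave the jar, beaker and brush beside the board alone.

Things in the scene. Friction and masses are not known exactly. Their poses are not given: they have to be found in the camera images.
- board: Plywood stencil board, fixed, 14 mm thick; origin at table height; its x points towards the buffers (the fence slides to +x), y left, z up. It spans x -125 to +140 mm, y -150 to +150 mm. A flat red arrowhead (the pointer) is painted on the -x side of the collar. A steel tongue of the fence, 30 mm wide, lies along x under the collar, its top 7 mm above the board.
- collar_axis (a point): Point on the collar's upright axis at the board's top surface. The black collar is a solid disc, 98 mm across the 30 upright ribs of its rim (2.5 mm proud, 10 mm apart), 23 mm thick, with a white radial mark on top. Its underside is 13 mm above this point when tight and climbs 4 mm a turn. Round it there is only flat board, table and the low tongue, out to the fence.
- collar (a joint): Turn of the collar, rad, growing anticlockwise seen from above. 0 = tight, white mark at the red pointer; 6.28 = at the pointer for the first time, 12.57 for the second (wanted); ends at 16. Starts between 0.3 and 1.3: the mark begins a little past the pointer. It stays where it is left; turning takes about 0.06 N m (1.3 N along the rim).
- fence_face (a point): Point on the face of the fence that looks to the collar (board's -x), 15 mm below the top edge and 16 mm above the board's top: a good place to push. Moves with the fence.
- fence_mid (a point): Centre of the fence: an upright aluminium bar, 24 mm thick (board's x), 270 mm long (board's y), 30 mm high, its top 45 mm above the table. Its face is 105 mm from the collar's axis at the start.
- fence (a joint): How far the fence has slid to the board's +x, m: 0 at the start, 0.05 fully home against the buffers. A pin under the collar locks it (3 mm of play) until the collar stands at about 10.4 rad. Free, it resists with about 2 N (plus 8 N per m/s) and stays where it is left.
- blue_jar: Loose bystander: jar of blue pigment with white lid, 52 mm wide, 78 mm high, left of the board; origin at the centre of its underside.
- glass_beaker: Loose bystander: glass beaker, 57 mm wide, 71 mm high, right of the board; origin at the centre of its underside.
- flat_brush: Loose bystander: flat brush with wooden back and green bristles, 150 x 120 x 17 mm, lying right of the board; origin at the centre of its underside.

How it is judged:
By the outcome, as a careful person would: the job done as asked, in the order asked, and still so for the second after the job is handed in, with the robot touching nothing.
It also fails if it takes over 67 s, if anything falls off the work surface, if the arm or the gripper's body presses on something with over 40 N, if the wrist force passes 120 N, or if a joint passes its speed limit or range.

## Working session

There is one attempt and no reset: what is moved stays moved. The work goes in short steps, Python scripts to look and compute and a tool call to move; the robot and the scene stay as the last step left them, time stands still between calls to the robot, and variables do not carry over. Pictures are saved under pics/ and viewed, about 8 in all and at most 12, crops included, and the job is handed in when it is done.

Besides the shell and the picture viewer there is one more tool, called after "Emit:" as name(argument=value, ...) on one line, values as JSON. apply_moves: Moves the arm, as the interface text tells. Its arguments: {"type":"object","properties":{"series":{"type":"array"}},"required":["series"]}

```bash
mkdir -p pics
python3 - <<'E'
from cell import monitor, cams, env
import cv2
s=monitor.state(); print(s, env.tcp_to_tips)
for n in("scene","top","wrist"):
    c=cams.read_camera(n); cv2.imwrite(f"pics/{n}0.png",c["image"][:,:,::-1]); print(n,{k:v for k,v in c.items() if k!="image"})
E
```

```text
{'t': 0.0, 'joints': array([ 1.22240292e+00,  4.91569431e-01,  1.55943293e+00, -1.26862530e-05,
        1.09168787e+00, -1.05601954e-01]), 'qvel': array([ 1.72368607e-03,  2.37379732e-03,  9.07092844e-05, -1.92078532e-03,
       -1.50104751e-03, -3.62490509e-05]), 'tau': array([-1.02028956e-03, -6.12642288e+01, -2.58175349e+01,  6.91517908e-02,
        4.83906304e-02, -1.13448200e-04]), 'eef_pos': array([150.22966161, 606.65048479, 404.16118729]), 'tcp_rot': array([-1.66614745,  1.5696987 , -1.90893305]), 'ft_force': array([ 0.95391115,  0.77473776, -0.3239702 ]), 'moment': array([ 0.02272947, -0.00020553,  0.01771538]), 'opening': 0.998224984566785} 190.1
scene {'fx': 486.0006545677819, 'fy': 486.0006545677819, 'cx': 259.85345505124275, 'cy': 192.68080109786337, 'k1': -0.20120077237235284, 'position': array([  60.00830982, -589.41478262,  914.22408324]), 'orientation': array([-2.40510713, -0.0161444 , -0.73076741])}
top {'fx': 409.88654928656183, 'fy': 409.88654928656183, 'cx': 254.37995648371705, 'cy': 193.36784695867115, 'k1': -0.13706794879437312, 'position': array([ 400.01878057,  -31.66508948, 1179.61182478]), 'orientation': array([-2.97571549, -0.00666269, -1.55833325])}
wrist {'fx': 344.17498570503614, 'fy': 344.17498570503614, 'cx': 257.7437015430837, 'cy': 192.00539691665531, 'k1': -0.06027357524145867, 'position': array([ 82.76299322, 622.92996428, 384.64712726]), 'orientation': array([2.89026195e+00, 3.53162660e-04, 1.32785955e+00])}
```

View pics/top0.png

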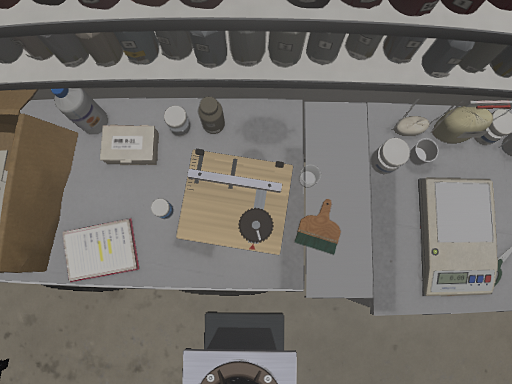

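View pics/scene0.png

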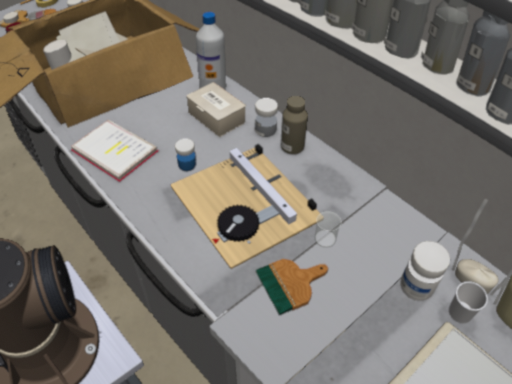

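```bash
cat > h.py <<'E'
import numpy as np, cv2
from scipy.spatial.transform import Rotation as R
from cell import monitor, cams, job, env
def shot(n,f=None):
    c=cams.read_camera(n)
    if f: cv2.imwrite(f"pics/{f}.png",c["image"][:,:,::-1])
    return c
def proj(c,P):
    P=np.atleast_2d(np.asarray(P,float)); q=(P-c["position"])@R.from_euler("xyz",c["orientation"]).as_matrix()
    s=q[:,:2]/q[:,2:]; r2=(s**2).sum(1,keepdims=True); s=s*(1+c["k1"]*r2)
    return s*[c["fx"],c["fy"]]+[c["cx"],c["cy"]]
def unproj(c,uv,z):
    K=np.array([[c["fx"],0,c["cx"]],[0,c["fy"],c["cy"]],[0,0,1]])
    s=cv2.undistortPoints(np.array(uv,float).reshape(-1,1,2),K,np.array([c["k1"],0,0,0,0.])).reshape(-1,2)
    d=np.c_[s,np.ones(len(s))]@R.from_euler("xyz",c["orientation"]).as_matrix().T; p=c["position"]
    return p+d*((z-p[2])/d[:,2])[:,None]
def ortho(c,x0,x1,y0,y1,z,sc):
    "up=+x, left=+y; pixel (u,v): y=y1-u/sc, x=x1-v/sc"
    v,u=np.mgrid[0:int((x1-x0)*sc),0:int((y1-y0)*sc)]
    m=proj(c,np.c_[(x1-v/sc).ravel(),(y1-u/sc).ravel(),np.full(u.size,z)]).astype(np.float32).reshape(*u.shape,2)
    return cv2.remap(c["image"],m[...,0],m[...,1],cv2.INTER_CUBIC)[:,:,::-1]
E
python3 - <<'E'
from h import *
t=shot("top"); s=shot("scene")
print(unproj(t,[[194,150],[293,166],[280,253],[178,238],[256,225]],14), unproj(s,[[172,186],[255,146],[320,213],[236,258],[238,222]],14))
c=unproj(t,[[236,202]],14)[0]; x,y=c[:2].round(-1); print(x,y)
a=[ortho(k,x-200,x+200,y-200,y+200,14,1) for k in(t,s)]
cv2.imwrite("pics/o1.png",np.hstack([cv2.resize(k,(400,400)) for k in a]))
E
```

```text
[[ 722.36232905  142.48523521   14.        ]
 [ 677.89029581 -148.8772508    14.        ]
 [ 425.40477457 -111.51306784   14.        ]
 [ 463.49871826  178.78301248   14.        ]
 [ 503.94220044  -42.75259343   14.        ]] [[ 462.62883481  172.29473411   14.        ]
 [ 721.03047972  146.26643952   14.        ]
 [ 681.29360515 -136.4635112    14.        ]
 [ 443.90642613 -102.98584294   14.        ]
 [ 513.93182063  -27.09861107   14.        ]]
570.0 20.0
```

View pics/o1.png

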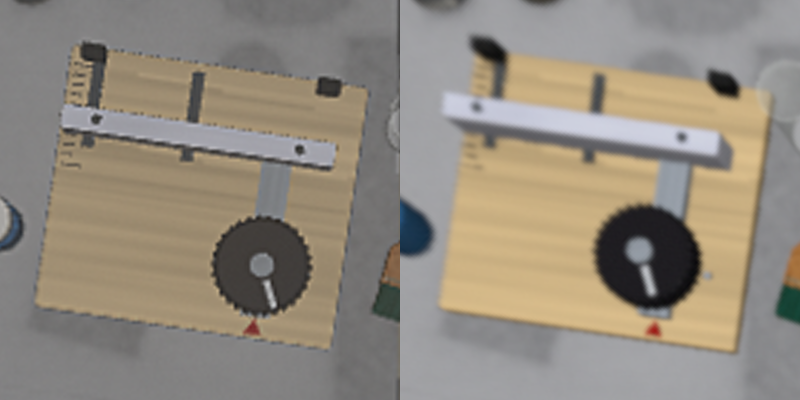

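```bash
cat >> h.py <<'E'
YAW=np.radians(-8.7); BX=np.array([np.cos(YAW),np.sin(YAW),0]); BY=np.array([-np.sin(YAW),np.cos(YAW),0])
COL=np.array([499.2,-44.6,14.])
E
python3 - <<'E'
from h import *
s=monitor.state(); print(R.from_euler("xyz",s["tcp_rot"]).as_matrix().round(3).T.tolist())
print(BX,BY)
M=R.from_euler("xyz",s["tcp_rot"]).as_matrix()
for p in ([450,300,404],[480,-44,404]): print((M.T@(np.array(p)-s["eef_pos"])/10).round(2))
E
```

```text
[[-0.0, -0.0, -1.0], [0.24, 0.971, -0.0], [0.971, -0.24, -0.0]]
[ 0.98849389 -0.15126082  0.        ] [0.15126082 0.98849389 0.        ]
[  0.06 -22.56  36.47]
[  0.07 -55.23  47.65]
```

Emit:
apply_moves(series=[[1,[0,-5,8],-0.02],[1,[0,-10,16],-0.04],[1,[0,-16,26],-0.06],[1,[0,-22.5,36.5],-0.09],[1,[0,-28,39],-0.09],[1,[0,-34,41],-0.09],[1,[0,-40,43],-0.09],[1,[0,-46,45],-0.09],[1,[0,-51,46.5],-0.09],[1,[0,-55.2,47.6],-0.09],[1,[0,-55.2,47.6],-0.09],[1,[0,-55.2,47.6],-0.09],[1,[0,-55.2,47.6],-0.09],[1,[0,-55.2,47.6],-0.09]])

```text
t: 2.0
eef_pos: [479.4, -43.5, 404.6]
tcp_rot: [2.516, 1.57, 2.362]
ft_force: [-0.6, 0.8, -0.4]
opening: 0.003
```

Run:
```python
from h import *
s=monitor.state(); print(s["t"],s["eef_pos"],s["joints"].round(3),s["qvel"].round(3),s["ft_force"],s["opening"]); print(R.from_euler("xyz",s["tcp_rot"]).as_matrix().round(4).T.tolist())
c=shot("wrist"); 
im=c["image"][:,:,::-1].copy()
for P,col in ((COL+[0,0,36],(0,255,0)),):
    a=np.linspace(0,2*np.pi,73)
    q=proj(c,P+46.5*np.c_[np.cos(a),np.sin(a),0*a]); cv2.polylines(im,[q.round().astype(int)],True,col)
cv2.imwrite("pics/w1.png",cv2.resize(im,(800,600),interpolation=cv2.INTER_CUBIC))
np.save("w1.npy",c,allow_pickle=True)
```

```text
2.0 [479.3963895  -43.54940252 404.57426452] [-0.228  0.288  1.9    0.     0.954 -1.645] [ 0.035 -0.007  0.006 -0.     0.     0.002] [-0.61021941  0.82625772 -0.3910603 ] 0.00336032826592733
[[-0.0004, 0.0004, -1.0], [0.1532, 0.9882, 0.0003], [0.9882, -0.1532, -0.0005]]
```

View pics/w1.png

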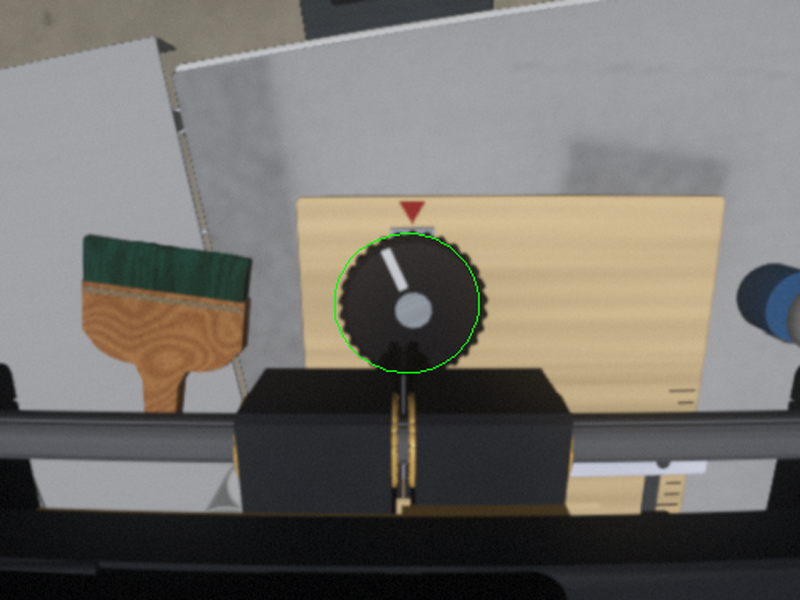

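Emit:
apply_moves(series=[[1,[4,-5.5,1.5],0],[1,[10,-7.5,2],0],[1,[15,-7.5,2],0],[1,[18.2,-7.5,2],0],[1,[18.2,-6.5,2],0],[1,[18.2,-6.0,2],0],[1,[18.2,-5.8,2],0],[1,[18.2,-5.8,2],0]])

```text
t: 3.05
eef_pos: [490.7, -103.6, 223.8]
tcp_rot: [-0.141, 1.569, -0.294]
ft_force: [0.1, -0.5, 0.6]
opening: 0.004
```

```bash
sed -i 's/^COL=.*/COL=np.array([500.,-42.,14.])/' h.py
cat >> h.py <<'E'
def rel():
    s=monitor.state(); d=s["eef_pos"]-COL; f=s["ft_force"]
    print("t%.2f bx %.1f by %.1f tipz %.1f | F bx %.1f by %.1f z %.1f"%(s["t"],d@BX,d@BY,s["eef_pos"][2]-190.1,f@BX,f@BY,f[2]))
E
python3 -c "
from h import *
rel()"
```

```text
t3.05 bx 0.1 by -62.3 tipz 33.7 | F bx 0.2 by -0.5 z 0.6
```

Emit:
apply_moves(series=[[1,[0,0.1,0],0],[1,[0,0.2,0],0],[1,[0,0.2,0],0]])

```text
t: 3.42
eef_pos: [490.8, -102.0, 222.7]
tcp_rot: [1.65, 1.571, 1.497]
ft_force: [0.2, -0.1, 0.6]
opening: 0.006
```

Emit:
apply_moves(series=[[1,[0,0.1,0],0],[1,[0,0.2,0],0],[1,[0,0.2,0],0]])

```text
t: 3.8
eef_pos: [491.1, -99.9, 222.7]
tcp_rot: [1.756, 1.571, 1.603]
ft_force: [-0.4, -0.4, -0.2]
opening: 0.001
```

Emit:
apply_moves(series=[[1,[0,0.1,0],0],[1,[0,0.2,0],0],[1,[0,0.2,0],0]])

```text
t: 4.18
eef_pos: [491.4, -97.9, 222.7]
tcp_rot: [0.979, 1.571, 0.826]
ft_force: [0.0, 0.6, -0.4]
opening: 0.007
```

Emit:
apply_moves(series=[[1,[0,0.1,0],0],[1,[0,0.2,0],0],[1,[0,0.2,0],0]])

```text
t: 4.55
eef_pos: [491.7, -96.0, 222.7]
tcp_rot: [1.526, 1.571, 1.373]
ft_force: [0.2, 0.0, -0.4]
opening: 0.004
```

Run:
```python
from h import *
rel(); c=shot("wrist"); s=shot("scene")
q=proj(s,[[500,-80,40]])[0].astype(int); im=s["image"][:,:,::-1]
a=cv2.resize(im[q[1]-65:q[1]+65,q[0]-50:q[0]+50],(462,600),interpolation=cv2.INTER_CUBIC)
b=cv2.resize(c["image"][:,:,::-1][60:384,120:420],(338,365))
o=np.zeros((600,800,3),np.uint8); o[:,:462]=a; o[:365,462:]=b
cv2.imwrite("pics/p2.png",o)
```

```text
t4.55 bx -0.0 by -54.6 tipz 32.6 | F bx 0.2 by 0.1 z -0.4
```

View pics/p2.png

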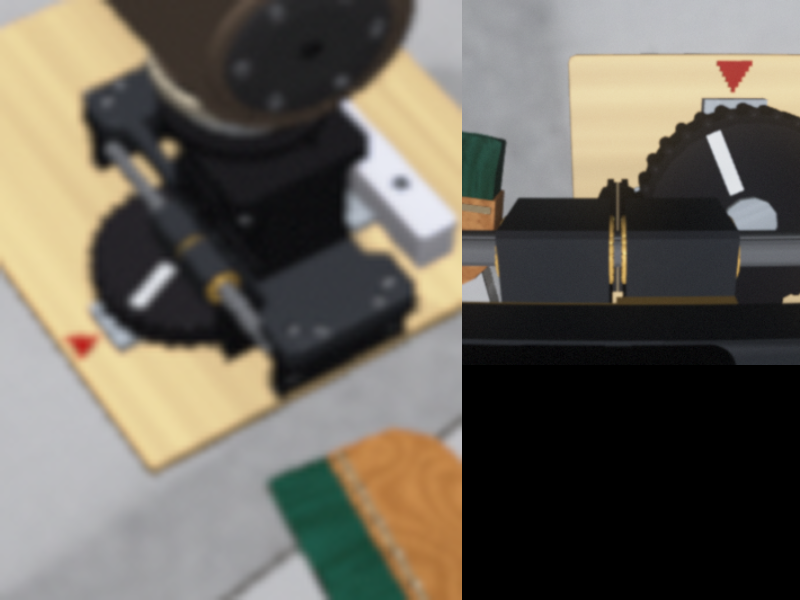

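Emit:
apply_moves(series=[[1,[0,0.1,0],0],[1,[0,0.2,0],0],[1,[0,0.2,0],0]])

```text
t: 5.03
eef_pos: [492.1, -94.8, 223.0]
tcp_rot: [-0.879, 1.569, -1.032]
ft_force: [-3.3, -11.0, 2.4]
opening: 0.006
```

Emit:
apply_moves(series=[[1,[0,-1,0],0],[1,[-4,-1,0],0],[1,[-4,4,0],0],[1,[-4,10,0],0],[1,[-4,12.9,0],0],[1,[-4,12.9,0],0],[1,[0,12.9,0],0],[1,[0,12.2,0],0],[1,[0,11.6,0],0],[1,[0,11.4,0],0]])

```text
t: 6.28
eef_pos: [509.5, 17.6, 223.8]
tcp_rot: [0.116, 1.569, -0.038]
ft_force: [0.6, 0.3, 0.6]
opening: 0.001
```

```bash
python3 -c "
from h import *
rel()"
```

```text
t6.28 bx 0.4 by 60.4 tipz 33.7 | F bx 0.6 by 0.4 z 0.6
```

Emit:
apply_moves(series=[[1,[0,-0.1,0],0],[1,[0,-0.2,0],0],[1,[0,-0.2,0],0]])

```text
t: 6.65
eef_pos: [509.1, 16.7, 222.9]
tcp_rot: [0.371, 1.571, 0.218]
ft_force: [1.0, -0.0, 0.2]
opening: 0.008
```

Emit:
apply_moves(series=[[1,[0,-0.1,0],0],[1,[0,-0.2,0],0],[1,[0,-0.2,0],0]])

```text
t: 7.02
eef_pos: [508.8, 14.8, 222.7]
tcp_rot: [1.489, 1.571, 1.336]
ft_force: [0.4, 3.5, 0.8]
opening: 0.007
```

```bash
cat >> h.py <<'E'
HX,HY=10.,6.5
def path(r,step=5.):
    "one anticlockwise lap of the post centre about the collar, from the +y side; columns bx,by"
    P=[]
    for k,(cx,cy) in enumerate([(-HX,HY),(-HX,-HY),(HX,-HY),(HX,HY)]):
        th=np.radians(np.arange(90,181,1)+90*k); P+= [np.c_[cx+r*np.cos(th),cy+r*np.sin(th)]]
    P=np.vstack(P+[P[0][:1]]); i=P.shape[0]
    P=np.vstack([[0,HY+r],P[:-1],[0,HY+r]])
    s=np.r_[0,np.cumsum(np.hypot(*np.diff(P,axis=0).T))]; n=int(s[-1]//step)
    t=np.linspace(0,s[-1],n+1); return np.c_[np.interp(t,s,P[:,0]),np.interp(t,s,P[:,1])]
def rows(c,cmd,r,i0,n,step=5.):
    "rows [y,z] cm from commanded bx,by cmd, about centre c (all in COL/board axes)"
    p=path(r,step); m=len(p)-1; q=p[[i%m for i in range(i0,i0+n)]]+c
    print("laprows",m); print([[float(round((b-cmd[1])/10,2)),float(round((a-cmd[0])/10,2))] for a,b in q]); print("end cmd",q[-1])
E
python3 -c "
from h import *
rel(); rows((0,2),(0.1,57.2),48,1,12)"
```

```text
t7.03 bx 0.1 by 57.5 tipz 32.6 | F bx -0.1 by 3.5 z 0.8
laprows 73
[[-0.07, -0.51], [-0.07, -1.02], [-0.1, -1.52], [-0.18, -2.02], [-0.31, -2.5], [-0.49, -2.97], [-0.72, -3.42], [-0.99, -3.84], [-1.31, -4.23], [-1.67, -4.59], [-2.06, -4.9], [-2.48, -5.17]]
end cmd [-51.6483792   32.36008549]
```

Emit:
apply_moves(series=[[1,[0,-0.07,-0.5],0],[1,[0,-0.07,-1.0],0],[1,[0,-0.1,-1.5],0],[1,[0,-0.18,-2.0],0],[1,[0,-0.31,-2.5],0],[1,[0,-0.49,-3.0],0],[1,[0,-0.72,-3.4],0],[1,[0,-1.0,-3.85],0],[1,[0,-1.3,-4.25],0],[1,[0,-1.65,-4.6],0],[1,[0,-2.05,-4.9],0],[1,[0,-2.5,-5.15],0],[1,[0,-2.5,-5.15],0]])

```text
t: 8.65
eef_pos: [453.7, -2.5, 222.7]
tcp_rot: [3.073, 1.57, 2.92]
ft_force: [-2.5, 1.2, 1.1]
opening: 0.005
```

```bash
cat >> h.py <<'E'
def mark(cen=(0,2),q=0.,f=None):
    "rectified views of the collar top seen by top, scene and wrist cameras; pointer direction is up, 2 px/mm"
    z=50+4*q/6.283; C=COL+cen[0]*BX+cen[1]*BY; o=[]
    for n in("top","scene","wrist"):
        c=shot(n); v,u=np.mgrid[-65:65:.5,-65:65:.5]
        P=np.array([C[0],C[1],z])-v[...,None]*-BX-u[...,None]*-BY   # up=-bx, left=-by
        m=proj(c,P.reshape(-1,3)).astype(np.float32).reshape(260,260,2)
        o.append(cv2.remap(c["image"],m[...,0],m[...,1],cv2.INTER_LINEAR)[:,:,::-1])
    cv2.imwrite(f"pics/{f}.png",np.hstack(o))
E
python3 -c "
from h import *
rel(); mark(q=1.5,f='m1')"
```

```text
t8.65 bx -51.7 by 32.1 tipz 32.6 | F bx -2.6 by 0.8 z 1.1
```

View pics/m1.png

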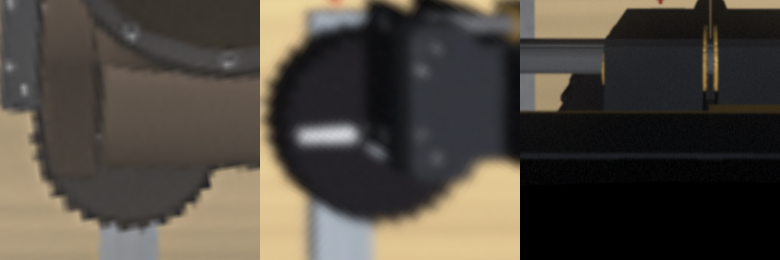

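```bash
python3 -c "
from h import *
rows((0,2),(-51.4,32.2),48,13,20)"
```

```text
laprows 73
[[-0.43, -0.25], [-0.9, -0.43], [-1.39, -0.56], [-1.89, -0.64], [-2.39, -0.66], [-2.89, -0.66], [-3.4, -0.66], [-3.9, -0.65], [-4.4, -0.6], [-4.89, -0.5], [-5.37, -0.35], [-5.83, -0.14], [-6.27, 0.11], [-6.68, 0.4], [-7.05, 0.74], [-7.39, 1.11], [-7.69, 1.52], [-7.94, 1.95], [-8.15, 2.41], [-8.3, 2.89]]
end cmd [-22.51330655 -50.83948257]
```

Emit:
apply_moves(series=[[1,[0,-0.45,-0.25],0],[1,[0,-0.9,-0.45],0],[1,[0,-1.4,-0.55],0],[1,[0,-1.9,-0.65],0],[1,[0,-2.4,-0.65],0],[1,[0,-2.9,-0.65],0],[1,[0,-3.4,-0.65],0],[1,[0,-3.9,-0.65],0],[1,[0,-4.4,-0.6],0],[1,[0,-4.9,-0.5],0],[1,[0,-5.35,-0.35],0]])

```text
t: 10.18
eef_pos: [442.7, -55.0, 222.8]
tcp_rot: [-0.003, 1.57, -0.156]
ft_force: [-0.2, 1.6, 0.7]
opening: 0.003
```

```bash
python3 -c "
from h import *
rel()
rows((0,2),(-51.4-3.5,32.2-53.5),48,24,20)"
```

```text
t10.18 bx -54.7 by -21.5 tipz 32.7 | F bx -0.4 by 1.6 z 0.7
laprows 73
[[-0.48, 0.21], [-0.92, 0.46], [-1.33, 0.75], [-1.7, 1.09], [-2.04, 1.46], [-2.34, 1.87], [-2.59, 2.3], [-2.8, 2.76], [-2.95, 3.24], [-3.06, 3.73], [-3.11, 4.23], [-3.12, 4.73], [-3.12, 5.24], [-3.12, 5.74], [-3.12, 6.25], [-3.11, 6.75], [-3.06, 7.25], [-2.95, 7.74], [-2.8, 8.22], [-2.59, 8.68]]
end cmd [ 31.8903156  -47.21689591]
```

Emit:
apply_moves(series=[[1,[0,-0.48,0.2],0],[1,[0,-0.9,0.45],0],[1,[0,-1.3,0.75],0],[1,[0,-1.7,1.1],0],[1,[0,-2.05,1.45],0],[1,[0,-2.35,1.85],0],[1,[0,-2.6,2.3],0],[1,[0,-2.8,2.75],0],[1,[0,-2.95,3.25],0],[1,[0,-3.05,3.75],0],[1,[0,-3.1,4.25],0],[1,[0,-3.1,4.75],0],[1,[0,-3.1,5.25],0],[1,[0,-3.1,5.75],0],[1,[0,-3.1,6.25],0],[1,[0,-3.1,6.75],0],[1,[0,-3.05,7.25],0],[1,[0,-2.95,7.75],0],[1,[0,-2.8,8.2],0],[1,[0,-2.6,8.7],0]])

```text
t: 12.68
eef_pos: [525.4, -94.1, 223.1]
tcp_rot: [-0.256, 1.568, -0.409]
ft_force: [0.3, -4.0, 2.3]
opening: 0.006
```

```bash
python3 -c "
from h import *
rel(); mark(q=5.5,f='m2')
rows((0,2),(-54.9+87,-21.3-26),48,44,20)"
```

```text
t12.68 bx 33.0 by -47.6 tipz 33.0 | F bx 0.9 by -3.9 z 2.3
laprows 73
[[0.26, 0.41], [0.56, 0.82], [0.9, 1.19], [1.27, 1.53], [1.68, 1.82], [2.12, 2.07], [2.58, 2.28], [3.06, 2.43], [3.55, 2.53], [4.05, 2.58], [4.55, 2.59], [5.06, 2.59], [5.56, 2.59], [6.06, 2.57], [6.56, 2.49], [7.05, 2.36], [7.52, 2.18], [7.97, 1.95], [8.39, 1.68], [8.78, 1.37]]
end cmd [45.76556788 40.51132489]
```

View pics/m2.png

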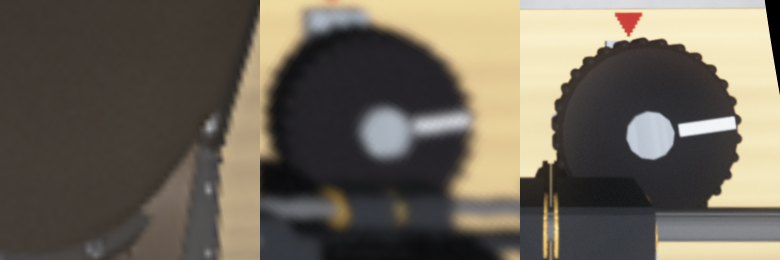

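Emit:
apply_moves(series=[[1,[0,0.26,0.4],0],[1,[0,0.55,0.8],0],[1,[0,0.9,1.2],0],[1,[0,1.25,1.5],0],[1,[0,1.7,1.8],0],[1,[0,2.1,2.05],0],[1,[0,2.6,2.3],0],[1,[0,3.05,2.45],0],[1,[0,3.55,2.55],0],[1,[0,4.05,2.6],0],[1,[0,4.55,2.6],0],[1,[0,5.05,2.6],0],[1,[0,5.55,2.6],0],[1,[0,6.05,2.55],0],[1,[0,6.55,2.5],0],[1,[0,7.05,2.35],0],[1,[0,7.5,2.2],0],[1,[0,7.95,1.95],0],[1,[0,8.4,1.7],0],[1,[0,8.8,1.35],0]])

```text
t: 15.32
eef_pos: [551.6, -8.2, 223.0]
tcp_rot: [0.2, 1.569, 0.047]
ft_force: [5.6, 1.9, 3.2]
opening: 0.004
```

```bash
python3 -c "
from h import *
rel()
rows((0,2),(32.1+13.5,-47.3+88),48,64,20)"
```

```text
t15.32 bx 45.9 by 41.2 tipz 32.9 | F bx 5.2 by 2.7 z 3.2
laprows 73
[[0.34, -0.34], [0.66, -0.73], [0.93, -1.15], [1.16, -1.6], [1.34, -2.07], [1.47, -2.55], [1.55, -3.05], [1.58, -3.55], [1.58, -4.06], [1.58, -4.56], [1.58, -5.06], [1.58, -5.57], [1.55, -6.07], [1.47, -6.57], [1.34, -7.05], [1.16, -7.52], [0.93, -7.97], [0.66, -8.39], [0.34, -8.78], [-0.02, -9.14]]
end cmd [-45.76556788  40.51132489]
```

Emit:
apply_moves(series=[[1,[0,0.35,-0.35],0],[1,[0,0.65,-0.75],0],[1,[0,0.95,-1.15],0],[1,[0,1.15,-1.6],0],[1,[0,1.35,-2.05],0],[1,[0,1.45,-2.55],0],[1,[0,1.55,-3.05],0],[1,[0,1.6,-3.55],0],[1,[0,1.6,-4.05],0],[1,[0,1.6,-4.55],0],[1,[0,1.6,-5.05],0],[1,[0,1.6,-5.55],0],[1,[0,1.55,-6.05],0],[1,[0,1.45,-6.55],0],[1,[0,1.35,-7.05],0],[1,[0,1.15,-7.5],0],[1,[0,0.95,-7.95],0],[1,[0,0.65,-8.4],0],[1,[0,0.35,-8.8],0],[1,[0,0,-9.15],0]])

```text
t: 17.82
eef_pos: [460.5, 5.2, 222.7]
tcp_rot: [2.104, 1.571, 1.951]
ft_force: [1.5, 1.6, 0.2]
opening: 0.003
```

```bash
python3 -c "
from h import *
rel()
rows((0,2),(45.6-91.5,40.7),48,84,20)"
```

```text
t17.82 bx -46.2 by 40.7 tipz 32.6 | F bx 1.3 by 1.8 z 0.2
laprows 73
[[-0.41, -0.3], [-0.83, -0.57], [-1.28, -0.8], [-1.75, -0.98], [-2.24, -1.11], [-2.74, -1.19], [-3.24, -1.21], [-3.74, -1.21], [-4.25, -1.21], [-4.75, -1.2], [-5.25, -1.15], [-5.74, -1.05], [-6.22, -0.9], [-6.68, -0.69], [-7.12, -0.44], [-7.53, -0.15], [-7.9, 0.19], [-8.24, 0.56], [-8.54, 0.97], [-8.79, 1.4]]
end cmd [-31.8903156  -47.21689591]
```

Emit:
apply_moves(series=[[1,[0,-0.4,-0.3],0],[1,[0,-0.85,-0.55],0],[1,[0,-1.3,-0.8],0],[1,[0,-1.75,-0.95],0],[1,[0,-2.25,-1.1],0],[1,[0,-2.75,-1.15],0],[1,[0,-3.25,-1.2],0],[1,[0,-3.75,-1.2],0],[1,[0,-4.25,-1.2],0],[1,[0,-4.75,-1.2],0],[1,[0,-5.25,-1.15],0],[1,[0,-5.75,-1.05],0],[1,[0,-6.2,-0.9],0],[1,[0,-6.7,-0.7],0],[1,[0,-7.1,-0.45],0],[1,[0,-7.55,-0.15],0],[1,[0,-7.9,0.2],0],[1,[0,-8.25,0.55],0],[1,[0,-8.55,0.95],0],[1,[0,-8.8,1.4],0]])

```text
t: 20.32
eef_pos: [461.5, -84.0, 222.7]
tcp_rot: [0.115, 1.571, -0.038]
ft_force: [-3.2, -1.1, 2.1]
opening: 0.003
```

```bash
python3 -c "
from h import *
rel(); mark(q=11.2,f='m3')
rows((0,2),(-45.9+14,40.7-88),48,104,16)"
```

```text
t20.32 bx -31.7 by -47.3 tipz 32.6 | F bx -3.0 by -1.6 z 2.1
laprows 73
[[-0.2, 0.46], [-0.35, 0.94], [-0.46, 1.43], [-0.51, 1.93], [-0.52, 2.43], [-0.52, 2.94], [-0.52, 3.44], [-0.52, 3.95], [-0.51, 4.45], [-0.46, 4.95], [-0.35, 5.44], [-0.2, 5.92], [0.01, 6.38], [0.26, 6.81], [0.56, 7.22], [0.9, 7.59]]
end cmd [ 44.03806125 -38.34248296]
```

View pics/m3.png

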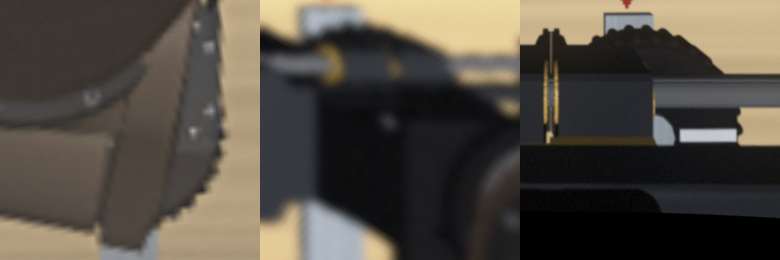

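Emit:
apply_moves(series=[[1,[0,-0.2,0.45],0],[1,[0,-0.35,0.95],0],[1,[0,-0.45,1.45],0],[1,[0,-0.5,1.95],0],[1,[0,-0.5,2.45],0],[1,[0,-0.5,2.95],0],[1,[0,-0.5,3.45],0],[1,[0,-0.5,3.95],0],[1,[0,-0.5,4.45],0],[1,[0,-0.45,4.95],0],[1,[0,-0.35,5.45],0],[1,[0,-0.2,5.9],0],[1,[0,0,6.4],0],[1,[0,0,6.4],0]])

```text
t: 22.22
eef_pos: [525.4, -94.0, 223.1]
tcp_rot: [-0.197, 1.568, -0.349]
ft_force: [2.1, -5.0, 2.9]
opening: 0.004
```

```bash
python3 -c "
from h import *
rel(); mark(q=12.4,f='m4')
im=cv2.imread('pics/m4.png'); cv2.imwrite('pics/m4.png',cv2.resize(im[:,260:],(800,400),interpolation=cv2.INTER_CUBIC))
rows((0,2),(-31.9+64,-47.3),48,117,8)"
```

```text
t22.23 bx 33.0 by -47.5 tipz 33.0 | F bx 2.9 by -4.6 z 2.9
laprows 73
[[0.26, 0.41], [0.56, 0.82], [0.9, 1.19], [1.27, 1.53], [1.68, 1.82], [2.12, 2.07], [2.58, 2.28], [3.06, 2.43]]
end cmd [ 56.41031206 -16.74593876]
```

View pics/m4.png

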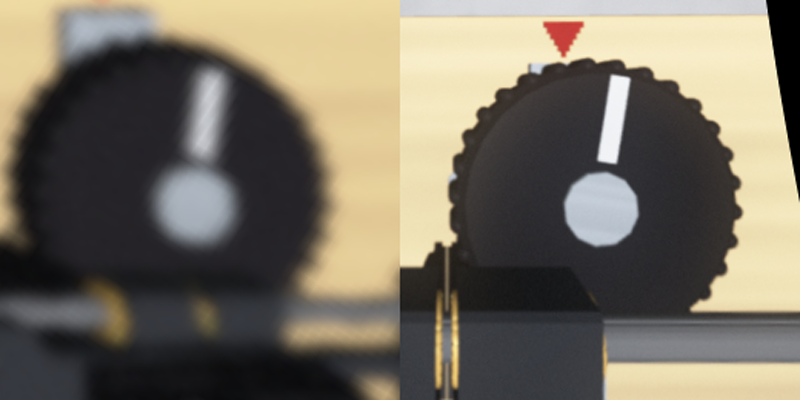

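Emit:
apply_moves(series=[[1,[0,0.15,0.25],0],[1,[0,0.35,0.55],0],[1,[0,0.35,0.55],0]])

```text
t: 22.75
eef_pos: [531.2, -91.3, 223.1]
tcp_rot: [-0.198, 1.568, -0.351]
ft_force: [3.1, -4.4, 1.5]
opening: 0.001
```

```bash
cat >> h.py <<'E'
def ang(cen=(0,2),q=12.5,n="wrist"):
    "deg anticlockwise of board -x of the white mark, by line fit in the rectified view"
    z=50+4*q/6.283; C=COL+cen[0]*BX+cen[1]*BY; c=shot(n); v,u=np.mgrid[-52:0:.25,-30:30:.25]
    P=np.array([C[0],C[1],z])+v[...,None]*BX+u[...,None]*BY
    m=proj(c,P.reshape(-1,3)).astype(np.float32).reshape(*u.shape,2)
    g=cv2.remap(c["image"],m[...,0],m[...,1],cv2.INTER_LINEAR).min(2)
    k=((g>(185 if n=="wrist" else 130))).astype(np.uint8); N,lab,st,ce=cv2.connectedComponentsWithStats(k)
    for i in range(1,N):
        if 60<st[i,4]<5000 and st[i,3]>st[i,2]*1.2:
            p=np.argwhere(lab==i).astype(np.float32); vx=cv2.fitLine(p,cv2.DIST_L2,0,.01,.01).ravel()
            print(n,st[i],"ccw deg %.1f"%np.degrees(np.arctan(-vx[1]/vx[0])*-1))
E
python3 -c "
from h import *
rel(); ang(); ang(n='scene'); mark(q=12.5,f='m5')"
```

```text
t22.75 bx 38.3 by -44.0 tipz 33.0 | F bx 3.7 by -3.9 z 1.5
wrist [ 108   44   27  113 2746] ccw deg -1.3
scene [  95   38   36  115 3482] ccw deg -2.0
```

Emit:
apply_moves(series=[[1,[0,0.07,0.1],0],[1,[0,0.07,0.1],0],[1,[0,-0.9,0.55],0],[1,[0,-2,1.1],0],[1,[-4,-2,1.1],0],[1,[-4,-2,1.1],0]])

```text
t: 23.75
eef_pos: [538.8, -113.2, 264.7]
tcp_rot: [-0.123, 1.567, -0.276]
ft_force: [-0.8, 0.6, -0.2]
opening: 0.005
```

```bash
python3 -c "
from h import *
rel(); ang(); ang(n='scene'); s=shot('wrist'); im=s['image'][:,:,::-1]; cv2.imwrite('pics/m6.png',cv2.resize(im,(800,600)))"
```

```text
t23.75 bx 49.1 by -64.5 tipz 74.6 | F bx -0.9 by 0.5 z -0.2
wrist [ 107   44   24  112 2592] ccw deg 0.2
scene [  93   37   34  116 3548] ccw deg 1.0
```

View pics/m6.png

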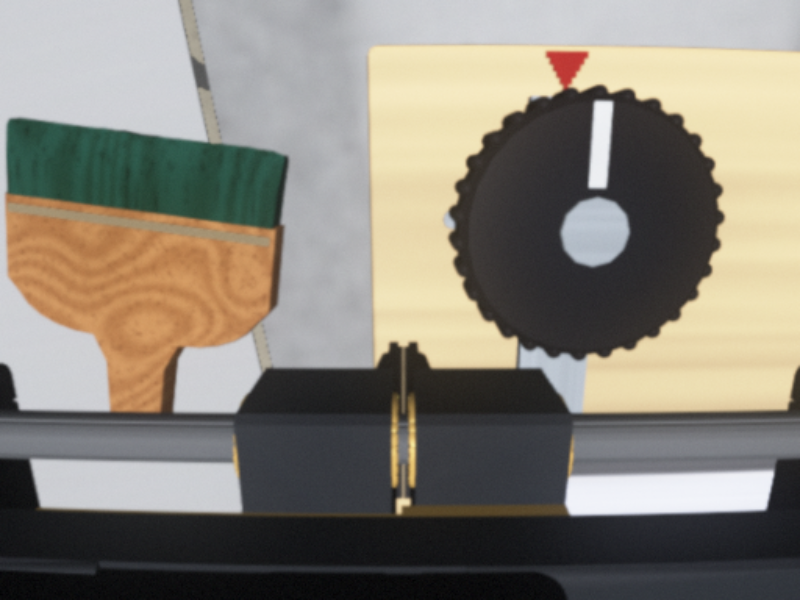

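Emit:
apply_moves(series=[[1,[0,4.5,1.5],0],[1,[0,9.5,2.5],0],[1,[0,14.4,3.5],0],[1,[0,14.4,3.5],0],[1,[2.5,14.4,3.5],0],[1,[4.7,14.4,3.5],0],[1,[4.7,14.4,3.5],0],[1,[4.7,14.4,4.0],0],[1,[4.7,14.4,4.5],0],[1,[4.7,14.4,5.0],0],[1,[4.7,14.4,5.5],0],[1,[4.7,14.4,6.0],0]])

```text
t: 25.4
eef_pos: [619.8, 20.9, 215.9]
tcp_rot: [1.697, 1.571, 1.545]
ft_force: [-2.1, 0.1, 2.4]
opening: 0.002
```

```bash
python3 -c "
from h import *
rel(); ang(); ang(n='scene')"
```

```text
t25.40 bx 108.9 by 80.3 tipz 25.8 | F bx -2.1 by -0.2 z 2.4
scene [  94   38   32  114 3236] ccw deg 1.0
```

Emit:
apply_moves(series=[[1,[0,0,0.5],0],[1,[0,0,1.0],0],[1,[0,0,1.5],0],[1,[0,0,2.0],0],[1,[0,0,2.5],0],[1,[0,0,2.8],0],[1,[0,0,3.0],0],[1,[0,0,3.2],0],[1,[0,0,3.3],0],[1,[0,0,3.4],0],[1,[0,0,3.4],0]])

```text
t: 26.88
eef_pos: [653.2, 15.7, 215.7]
tcp_rot: [0.066, 1.571, -0.087]
ft_force: [-1.2, 1.8, -1.4]
opening: -0.001
```

```bash
python3 -c "
from h import *
rel(); ang(n='scene')"
```

```text
t26.88 bx 142.7 by 80.2 tipz 25.6 | F bx -1.5 by 1.6 z -1.4
scene [  94   38   32  113 3175] ccw deg 1.0
```

Emit:
apply_moves(series=[[1,[0,0,0.1],0],[1,[0,0,0.2],0],[1,[0,0,0.3],0],[1,[0,0,0.3],0]])

```text
t: 27.42
eef_pos: [655.7, 15.3, 215.7]
tcp_rot: [-3.077, 1.569, 3.053]
ft_force: [-6.2, 2.1, 1.8]
opening: 0.005
```

Emit:
apply_moves(series=[[1,[0,0,0.1],0],[1,[0,0,0.2],0],[1,[0,0,0.2],0],[1,[0,0,0.2],0]])

```text
t: 27.92
eef_pos: [656.6, 15.2, 215.7]
tcp_rot: [-3.076, 1.565, 3.055]
ft_force: [-14.7, 0.7, 9.1]
opening: 0.006
```

Emit:
apply_moves(series=[[1,[0,0,0.1],0],[1,[0,0,0.2],0],[1,[0,0,0.2],0],[1,[0,0,0.2],0]])

```text
t: 28.42
eef_pos: [657.5, 15.1, 215.7]
tcp_rot: [-3.075, 1.56, 3.056]
ft_force: [-24.4, 3.3, 16.0]
opening: 0.008
```

Emit:
apply_moves(series=[[1,[0,0,-0.5],0],[1,[0,0,-1.5],0],[1,[-1,0,-2.5],0],[1,[-6,0,-3],0],[1,[-12,0,-3],0],[1,[-16,4,-4],0],[1,[-18,10,-6],0],[1,[-18,16,-8],0],[1,[-18,22,-10],0],[1,[-18,26,-11],0],[1,[-18,26,-11],0],[1,[-18,26,-11],0]])

```text
t: 29.92
eef_pos: [590.6, 288.0, 396.1]
tcp_rot: [0.192, 1.57, 0.04]
ft_force: [-1.3, -0.9, 0.3]
opening: 0.006
```

Run:
```python
from h import *
rel(); ang(n='scene'); ang(n='top')
t=shot("top"); s=shot("scene")
a=[cv2.resize(ortho(k,410,750,-190,210,z,1),(400,340)) for k,z in((t,45),(s,45))]
cv2.imwrite("pics/f1.png",np.hstack(a))
```

```text
t29.93 bx 39.7 by 339.9 tipz 206.0 | F bx -1.1 by -1.1 z 0.3
scene [  96   40   29  109 2754] ccw deg 0.9
top [ 105   46   26  110 2360] ccw deg 0.3
```

View pics/f1.png

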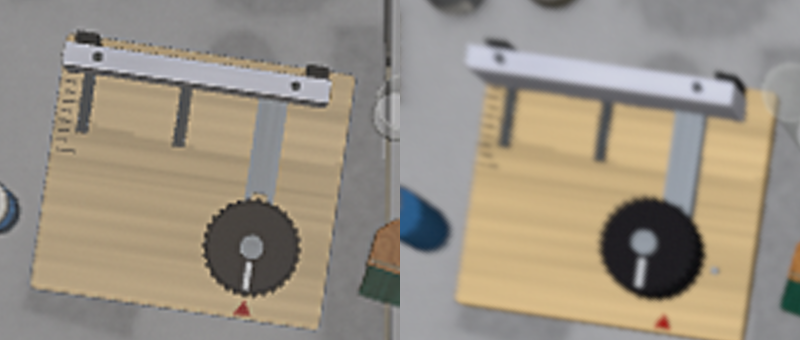

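```bash
python3 -c "
from cell import job
print(job.job_done())"
```

```text
the job is handed in; nothing more can be done
None
```

The fence is fully home against its two buffers. The collar's white mark stands at the red pointer for the second time. I handed the job in at about 30 s, with the arm clear of everything.

- **Collar:** I rolled the closed fingertips round the rim anticlockwise, from about 0.42 rad to about 12.57 rad. Pictures along the way tracked the mark passing the pointer once and coming round again. I then lifted the fingers off outward.
- **Fence:** I pushed the fence at its middle with the closed fingers. The push took about 2 N while it slid. At the end the force rose to 24 N and the tool only tilted without advancing, so I took the fence as home.
- **Last checks:** The final top and scene pictures show the fence at both buffers. The mark was within 1° of the pointer direction: 0.3° by the top camera, 0.9° by the scene camera, and 0.2° by the wrist camera just before the fence push. The last picture showed nothing out of place with the jar, beaker and brush; I did not measure their positions.
- **What disagreed:**
  - The cameras put the collar's axis up to 7 mm apart, so I set its sideways (board y) position by touching both sides.
  - The closed fingertips came out about 13 mm thick, not the 24 mm I had worked out from the gripper's stated dimensions.

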